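Index the board carousel and hold the spring clamp open over the next board

ROBOT

A 6-joint arm with a two-finger parallel gripper is mounted at the origin on a cart in front of the work surface, level with it; the furniture and walls round the work are solid. World frame = base frame: x ahead of the robot, y to its left, z up, the work surface at z = 0. Lengths are in m, angles in degrees, forces in N, time in s.
With the tool pointing down it reaches from about 0.35 to 0.775 m from the base axis. Payload 5.5 kg.
Tool frame: the origin (TCP) lies midway between the tips of the shut fingers; the grasp point (between the pads) lies 19 mm behind it; z points along the fingers, x is the direction in which the jaws open and shut, and the axes are right-handed (so a half turn about z gives the same grasp; the last joint's range is limited). The gripper opens to 85 mm and grips with 20 to 120 N. Pads are 22 mm wide; open, the fingers measure 114 mm over their backs; the gripper's body (76 mm by 85 mm) begins 54 mm behind the grasp point. The pads swing forward as they close: fully open they stand 13 mm farther back than shut.
Start: joints at [61.559, 17.945, 2.641, 74.691, 0, 82.002], TCP at [0.201, 0.539, 0.231] pointing down, gripper open.
Joint ranges: [-158.12, 158.12], [-49.38, 96.58], [-58.88, 72.47], [-126.05, 133.96], [-84.25, 85.87], [-180, 180]. Speed limits (degrees/s): [147.25, 147.25, 180, 180, 180, 180].

INTERFACE

Orientations are given as a 3x3 rotation matrix whose columns are the frame's x, y, z axes.
In Python, from bench import sensors, viewer, order gives the robot as it stands. The module is installed in compiled form; this text tells all that it offers.
- The arm moves only by the tool jog_arm, never from a script. Its argument "increments" is a list of rows, each a list of 2 entries, a list of its own where there are three numbers: the shift along the tool's x, y, z in units of 2 cm (1.0 is 2 cm), then the turn, a rotation vector about the tool's x, y, z in units of 0.1 rad (1.0 is 0.1 rad). A call has exactly 10 rows; each row shifts and turns the commanded pose from where the row before left it, along the tool's axes as they then stand; what a row does not reach is not made up. A row lasts 1/12 s, in which the tool goes at most 41.7 mm and 7.16 degrees, less where a joint would pass 70% of its speed; a pose out of reach is approached as far as the arm can. A call with a number of a shift or a turn outside -1 to 1 is refused whole. A call with a gripper value outside its range is refused whole. "hand" is the finger opening in mm, from 0 to 85.4, set as the call begins (left out, the last holds). The fingers move at their own pace and stop on an object; "force" is the grip in N (left out, the last holds). Time passes only in rows, so rows that do not move let the fingers close, or fill a call up. It gives the time, the measured TCP pose, the force and the opening at its end, in the units of the state.
- sensors.read_state(): the state, without advancing time (a new reading comes with each control period).
- viewer.snapshot(name): name is "side" or "top" or "wrist"; returns the picture (420x560x3 uint8, blue, green, red); there is no depth.
- viewer.calibration(name): a dict with "camera_matrix" (3x3 intrinsics, pixels), "R" (3x3) and "t" (3): a world point X has camera coordinates R X + t; the wrist camera has in their place "T_tool_cam" (4x4, takes a point from camera to tool coordinates, whose origin is the TCP and whose axes are the tool frame's). Camera axes: x right, y down, z forward; pixel columns grow to the right and rows downward; lengths in m; the calibration is good to about 2 mm. A picture is of the moment at which its call begins: read the wrist's pose just before it. calibration takes no time and is no camera call.
- order.finish_job(): hands the job in, once; it reports no verdict.
The state is a dict: "time": time; "joint_positions": joint angles; "joint_vel": joint speeds; "tau": joint torques, N m; "tcp_pos": TCP position; "ee_rot": TCP orientation; "wrist_force": force on the tool from outside, world axes, zero at the start; "moment": the same for the moment, N m; "opening": opening from 0.0 (shut) to 1.0 (fully open).
Only numpy, scipy, OpenCV 4.12 (cv2) and the standard library are available. Lean on these libraries where they do the work, as an engineer would, in place of code of your own. Each camera call takes 0.05 s, during which the arm holds its last target.

TASK

Turn the board carousel by its centre knob one position clockwise, seen from above, until the detent pulls it home, so that the finished board rides away from the pointer with the spring clamp still on it and the next, bare board stands at the pointer. Then squeeze the clamp's handles to take it off the finished board, and hold it squeezed well open astride the top edge of the bare board: near the middle of that edge, upright and square to the board, jaw tips about 15 mm below the edge, one on each side, nothing of the clamp touching the board. Finish while still holding it there, because I shall slide the heat spreader in under the open jaws; leave the other things on the bench where they are.

Things in the scene. Friction and masses are not known exactly. Their poses are not given: they have to be found in the camera images.
- carousel: Fixed rotary board stand: grey foot 192 mm across, on it an aluminium disc 200 mm across, top 46 mm above the bench. Origin on the turning axis at bench level, z up; -x points to the pointer. Four circuit boards stand on edge like spokes, 90 degrees apart, one at the pointer: 2 mm thick, from 44 to 100 mm from the axis, straight top edges 108 mm above the bench.
- pointer (a point): Tip of the steel pointer at the disc's rim, 47 mm above the bench; it marks the working position and does not turn. At the start the board here and the one a quarter turn clockwise of it (seen from above) are finished: a folded aluminium heat spreader covers the middle 40 mm of their top edge, 4 mm thick in all. The other two are bare.
- turntable (a joint): Angle of the disc, rad: 0 at the start, grows clockwise seen from above, no stops. A sprung detent holds it at each quarter turn: about 0.2 N m to leave a position, 0.3 N m at most on the way; past half way (0.785) it pulls the disc on to the next position, 1.571.
- knob_grip (a point): Centre of the black bar knob on the centre column; turns with the disc. Bar 46 mm long, 14 mm thick, 24 mm high, top 165 mm above the bench (this point 12 mm lower). Axes are the disc's (the carousel's at joint value 0): the bar runs along the diagonal between +x and +y, so it is gripped across it, along the diagonal between -x and +y.
- next_edge (a point): Middle of the top edge of the next, bare board, 72 mm from the axis; turns with the disc. Axes are the disc's: this board lies along y (outward is -y), its faces look to +x and -x, z up. It starts a quarter turn anticlockwise of the pointer, seen from above; one clockwise position brings it to the pointer.
- done_edge (a point): Middle of the top edge of the finished board that carries the clamp, 72 mm from the axis; turns with the disc. Axes are the disc's: this board lies along x (outward is -x), its faces look to +y and -y. It starts at the pointer.
- clamp: Loose spring clamp, about 50 g, like a large clothes peg: steel arms, rubber jaw pads below, black handles above. Origin on the pivot, half-way between the arms, 128 mm above the bench at the start. z from jaws to handles (up), x along the pivot pin (22 mm) and the board edge, y the line along which the handles are squeezed. The throat is free to 5 mm below the pivot.
- clamp_grip (a point): Half-way between the clamp's handles, 36 mm above the pivot: a good grasp from above. Axes as the clamp's. The handles end 49 mm above the pivot, are 20 mm wide along x, and measure 53 mm over their outer faces at the top as it sits on the board, 24 mm (faces parallel) when fully squeezed.
- clamp_mouth (a point): Half-way between the clamp's jaw tips, 34 mm below the pivot (14 mm below the board edge at the start). Axes as the clamp's. The jaw pads are 20 mm wide along x and 13 mm high; the tips are 4 mm apart on the finished board, 23 mm when fully squeezed.
- clamp_arm (a joint): How far each clamp arm is swung open, rad (both swing alike): about 0 on the finished board, -0.05 shut on nothing, 0.28 fully squeezed (a stop); at 0.2 the tips are 17 mm apart. The handles take about 5 N to start and 9 N at the stop; a grip of 20 to 30 N keeps it at the stop.
- heat_spreader: Folded aluminium channel, 40 x 10 x 15.5 mm, waiting on the bench for the next board: leave it. Origin under its centre.
- side_cutter: Small side cutter with red grips, 37 x 125 x 10 mm, lying on the bench: leave it. Origin under its centre.
- flux_bottle: Small needle bottle, 30 mm across and 86 mm high, standing on the bench: leave it. Origin under its centre.
- tape_roll: Roll of amber tape lying flat, 66 mm across and 13 mm high: leave it. Origin under its centre.

How it is judged:
By the outcome, as a careful person would: the job done as asked, in the order asked, and still so for the second after the job is handed in, while the arm keeps its last pose, push and grip.
It also fails if it takes over 56 s, if anything falls off the work surface, if the arm or the gripper's body presses on something with over 40 N, if the wrist force passes 120 N, or if a joint passes its speed limit or range.

## Working session

There is one attempt and no reset: what is moved stays moved. The work goes in short steps, Python scripts to look and compute and a tool call to move; the robot and the scene stay as the last step left them, time stands still between calls to the robot, and variables do not carry over. Pictures are saved under pics/ and viewed, and the job is handed in when it is done.

Besides the shell and the picture viewer there is one more tool, called after ">>>" by a JSON object that holds its "api" and its "payload", one argument or row to a line. jog_arm: Moves the arm, as the interface text tells. Its arguments: {"type":"object","properties":{"increments":{"type":"array"},"hand":{"type":"number"},"force":{"type":"number"}},"required":["increments"]}

```bash
mkdir -p pics; ls; python3 - <<'E'
from bench import sensors, viewer, order
import cv2, numpy as np
np.set_printoptions(precision=4,suppress=True)
s=sensors.read_state(); print(s)
for n in ["side","top","wrist"]:
    cv2.imwrite(f"pics/{n}0.png",viewer.snapshot(n)); 
    print(n,viewer.calibration(n))
E
```

```text
pics
{'time': 0.0, 'joint_positions': array([61.5595, 17.9909,  2.5775, 74.6912,  0.0012, 82.0022]), 'joint_vel': array([-0.0761, -0.0174, -0.0333, -0.0611, -0.0851,  0.0803]), 'tau': array([ -0.0002, -48.0624,  29.8536,   0.0193,  -0.0002,  -0.    ]), 'tcp_pos': array([0.2006, 0.5383, 0.2304]), 'ee_rot': array([[ 0.3493,  0.937 , -0.0009],
       [ 0.937 , -0.3493, -0.0016],
       [-0.0018, -0.0003, -1.    ]]), 'wrist_force': array([-0.1614, -0.2951, -0.0471]), 'moment': array([ 0.0023, -0.044 , -0.0109]), 'opening': 1.0008706502254052}
side {'camera_matrix': array([[488.4119,   0.    , 280.812 ],
       [  0.    , 488.4119, 206.1602],
       [  0.    ,   0.    ,   1.    ]]), 'R': array([[ 0.9286, -0.3706, -0.0188],
       [-0.1568, -0.3458, -0.9251],
       [ 0.3363,  0.862 , -0.3792]]), 't': array([-0.4371,  0.1979,  0.7616])}
top {'camera_matrix': array([[460.7769,   0.    , 275.9574],
       [  0.    , 460.7769, 208.1601],
       [  0.    ,   0.    ,   1.    ]]), 'R': array([[ 0.0217, -0.9997, -0.0149],
       [-0.9893, -0.0193, -0.1444],
       [ 0.1441,  0.0179, -0.9894]]), 't': array([0.0107, 0.5009, 1.1005])}
wrist {'camera_matrix': array([[301.9617,   0.    , 281.4744],
       [  0.    , 301.9617, 206.9669],
       [  0.    ,   0.    ,   1.    ]]), 'T_tool_cam': array([[ 1.    , -0.0004, -0.0009,  0.0007],
       [ 0.0007,  0.9472,  0.3206, -0.084 ],
       [ 0.0007, -0.3206,  0.9472, -0.1412],
       [ 0.    ,  0.    ,  0.    ,  1.    ]])}
```

View pics/side0.png

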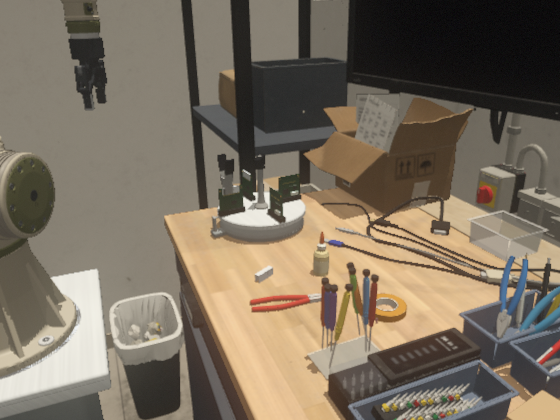

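View pics/top0.png

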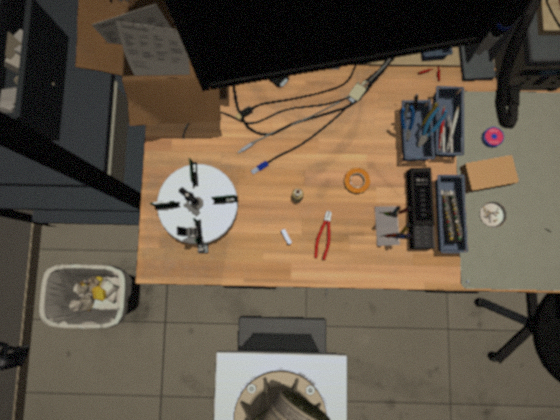

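View pics/wrist0.png

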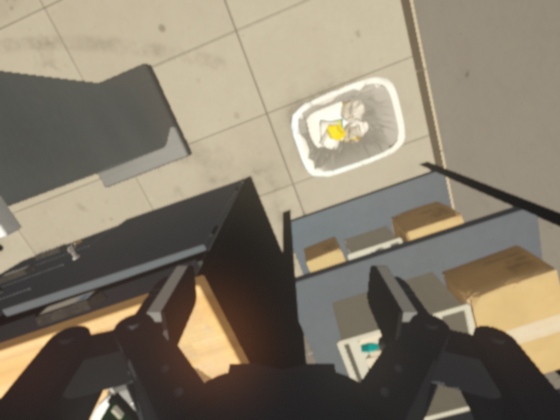

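```bash
cat > h.py <<'E'
from bench import sensors, viewer, order
import cv2, numpy as np
np.set_printoptions(precision=4,suppress=True)
def ray(n,uv,st=None):
    c=viewer.calibration(n);K=c['camera_matrix']
    d=np.linalg.inv(K)@np.array([uv[0],uv[1],1.])
    if n=='wrist':
        T=c['T_tool_cam']; R=st['ee_rot']
        return R@T[:3,3]+st['tcp_pos'], R@T[:3,:3]@d
    return -c['R'].T@c['t'], c['R'].T@d
def onz(n,uv,z,st=None):
    o,d=ray(n,uv,st); return o+d*(z-o[2])/d[2]
def tri(a,b):
    (o1,d1),(o2,d2)=a,b
    d1=d1/np.linalg.norm(d1);d2=d2/np.linalg.norm(d2)
    A=np.stack([d1,-d2],1);x=np.linalg.lstsq(A,o2-o1,rcond=None)[0]
    p,q=o1+x[0]*d1,o2+x[1]*d2
    return (p+q)/2,np.linalg.norm(p-q)
def proj(n,X,st=None):
    c=viewer.calibration(n);K=c['camera_matrix']
    X=np.asarray(X,float)
    if n=='wrist':
        T=c['T_tool_cam']; x=st['ee_rot'].T@(X-st['tcp_pos']); x=T[:3,:3].T@(x-T[:3,3])
    else: x=c['R']@X+c['t']
    u=K@x; return u[:2]/u[2]
def zoom(im,x0,y0,x1,y1,f,name):
    cv2.imwrite(name,cv2.resize(im[y0:y1,x0:x1],None,fx=f,fy=f,interpolation=cv2.INTER_CUBIC))
E
python3 - <<'E'
from h import *
t=cv2.imread('pics/top0.png'); s=cv2.imread('pics/side0.png')
zoom(t,140,145,260,265,5,'pics/topz.png'); zoom(s,190,140,330,240,5,'pics/sidez.png')
hsv=cv2.cvtColor(t,cv2.COLOR_BGR2HSV); m=((hsv[...,1]<40)&(hsv[...,2]>140)).astype(np.uint8)
m[:, :140]=0;m[:,260:]=0;m[:150]=0;m[260:]=0
c=max(cv2.findContours(m,cv2.RETR_EXTERNAL,cv2.CHAIN_APPROX_NONE)[0],key=cv2.contourArea)
hl=cv2.convexHull(c)[:,0]
P=np.array([onz('top',p,.046)[:2] for p in hl])
A=np.c_[2*P,np.ones(len(P))];x=np.linalg.lstsq(A,(P**2).sum(1),rcond=None)[0]
print(x[:2],np.sqrt(x[2]+x[:2]@x[:2]),cv2.fitEllipse(hl))
E
```

```text
[0.5084 0.2163] 0.0991149682056009 ((196.54872131347656, 203.29183959960938), (78.27973937988281, 81.85529327392578), 71.12753295898438)
```

View pics/topz.png

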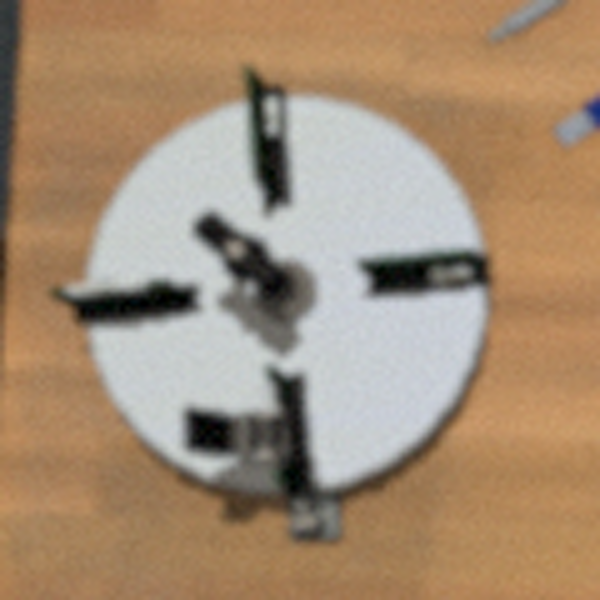

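View pics/sidez.png

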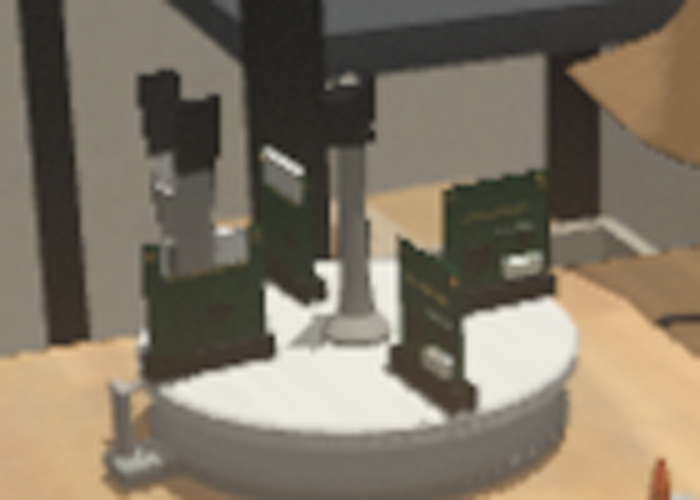

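```bash
python3 - <<'E'
from h import *
C=np.array([.5084,.2163])
for n,p,z in [('L',(62,293),.108),('T',(250,72),.108),('R',(485,256),.108),('ptr',(318,505),.047)]:
    X=onz('top',(p[0]/5+140,p[1]/5+145),z); d=X[:2]-C
    print(n,X,np.hypot(*d),np.degrees(np.arctan2(d[1],d[0])))
for n,p,z in [('nextOut',(400,240),.108),('ptr',(120,385),.047),('Rout',(400,240),.108),('Rin',(462,290),.108),('Tout',(545,175),.108),('Tin',(445,190),.108),('Pout',(147,248),.108),('Pin',(262,238),.108),('Lin',(303,175),.108),('Lout',(264,148),.108)]:
    X=onz('side',(p[0]/5+190,p[1]/5+140),z); d=X[:2]-C
    print(n,X,np.hypot(*d),np.degrees(np.arctan2(d[1],d[0])))
# disc axis / knob
k=tri(ray('top',(140+209/5,145+222/5)),ray('side',(190+348/5,140+72/5)));print('knob?',k)
for n in('top','side'):
  c=viewer.calibration(n);print(n,-c['R'].T@c['t'])
# wrist-cam edges of the ellipse in side
s=cv2.imread('pics/side0.png')
t=cv2.imread('pics/top0.png'); zoom(t,0,0,260,300,2.6,'pics/topL.png'); zoom(s,60,0,360,230,2.5,'pics/sideL.png')
E
```

```text
L [0.4952 0.307  0.108 ] 0.09168143700157234 98.2760613004255
T [0.6021 0.2246 0.108 ] 0.0940633904680582 5.038365918470385
R [0.5164 0.1108 0.108 ] 0.10577109863415077 -85.6623831405321
ptr [0.403 0.194 0.047] 0.1077227597881156 -168.06282270130987
nextOut [0.5129 0.162  0.108 ] 0.0544635770450304 -85.22865775530839
ptr [0.3967 0.1995 0.047 ] 0.11293604284617356 -171.451974814906
Rout [0.5129 0.162  0.108 ] 0.0544635770450304 -85.22865775530839
Rin [0.5151 0.0972 0.108 ] 0.11927487546849493 -86.77479079617484
Tout [0.603  0.2147 0.108 ] 0.09462139821391308 -0.9959526438639814
Tin [0.5541 0.2144 0.108 ] 0.045716452779623024 -2.4312158972711795
Pout [0.4123 0.1975 0.108 ] 0.09790199197781377 -168.95232428336567
Pin [0.4603 0.1889 0.108 ] 0.055310238952444815 -150.3231407563293
Lin [0.5029 0.2612 0.108 ] 0.0452856030993691 97.0058612388021
Lout [0.4988 0.307  0.108 ] 0.0912110504820676 96.06028438439121
knob? (array([0.5175, 0.2281, 0.164 ]), np.float64(0.004637749693770192))
top [0.3367 0.0007 1.1614]
side [ 0.1808 -0.7501  0.4637]
```

View pics/topL.png

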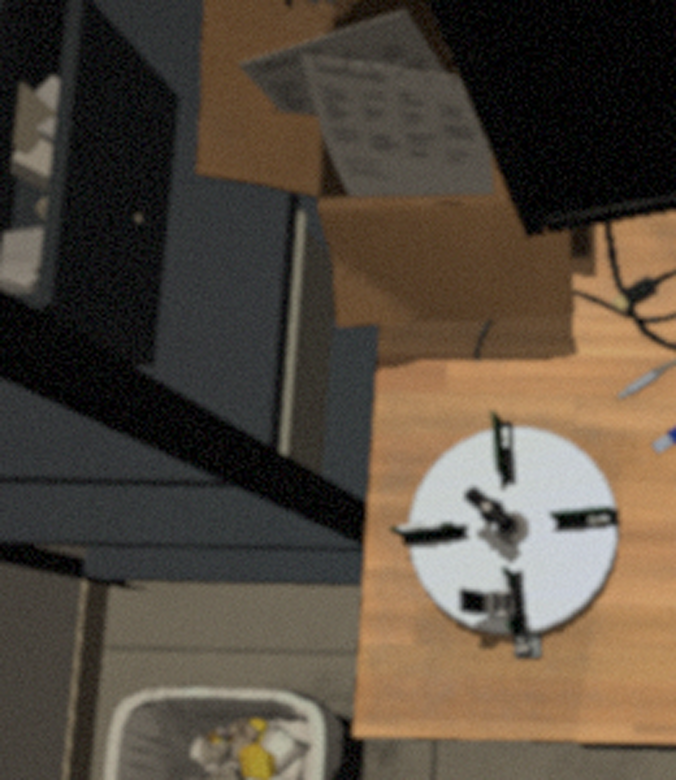

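View pics/sideL.png

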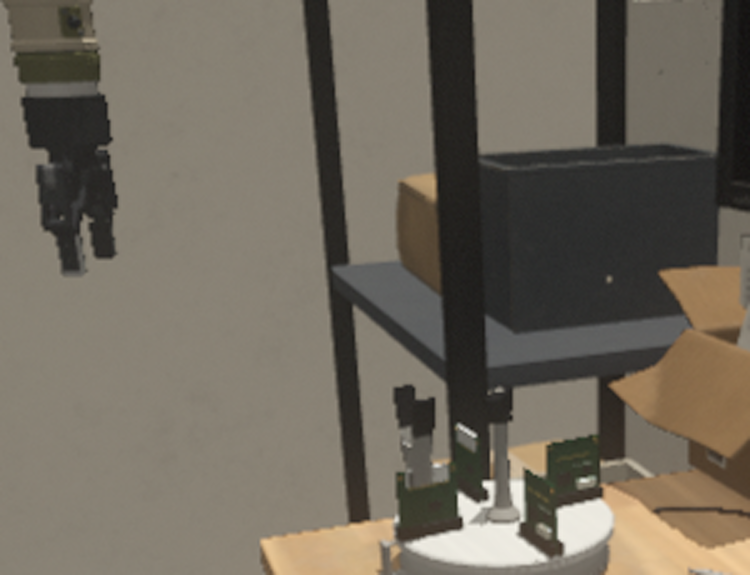

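```bash
python3 - <<'E'
from h import *
for p in [(365,500),(365,545),(300,480),(150,370),(215,395)]:
    uv=(p[0]/2.6,p[1]/2.6); print(p,[onz('top',uv,z)[:2] for z in (0,.05,.2,.4)])
# post at side: edges at rows
for p in [(450,370),(485,370),(430,5),(470,5)]:
    uv=(p[0]/2.5+60,p[1]/2.5); o,d=ray('side',uv); print(p,[o+d*(y-o[1])/d[1] for y in (.34,.4)])
E
```

```text
(365, 500) [array([0.5402, 0.3712]), array([0.5315, 0.3553]), array([0.5052, 0.3074]), array([0.4701, 0.2436])]
(365, 545) [array([0.4953, 0.3683]), array([0.4885, 0.3525]), array([0.468, 0.305]), array([0.4407, 0.2417])]
(300, 480) [array([0.5591, 0.4373]), array([0.5495, 0.4185]), array([0.5208, 0.3621]), array([0.4825, 0.287 ])]
(150, 370) [array([0.669 , 0.5975]), array([0.6547, 0.5718]), array([0.6118, 0.4947]), array([0.5546, 0.3919])]
(215, 395) [array([0.6443, 0.5294]), array([0.6311, 0.5066]), array([0.5913, 0.4384]), array([0.5384, 0.3473])]
(450, 370) [array([0.5045, 0.34  , 0.1516]), array([0.5223, 0.4   , 0.1344])]
(485, 370) [array([0.5396, 0.34  , 0.1474]), array([0.5594, 0.4   , 0.13  ])]
(430, 5) [array([0.5036, 0.34  , 0.4735]), array([0.5213, 0.4   , 0.474 ])]
(470, 5) [array([0.5395, 0.34  , 0.473 ]), array([0.5593, 0.4   , 0.4735])]
```

>>> {"api": "jog_arm", "payload": {
  "increments": [
    [[-0.54,0.92,-0.35],[0,0,0]],
    [[-0.54,0.92,-0.35],[0,0,0]],
    [[-0.54,0.92,-0.35],[0,0,0]],
    [[-0.54,0.92,-0.35],[0,0,0]],
    [[-0.54,0.92,-0.35],[0,0,0]],
    [[-0.54,0.92,-0.35],[0,0,0]],
    [[-0.54,0.92,-0.35],[0,0,0]],
    [[-0.54,0.92,-0.35],[0,0,0]],
    [[-0.54,0.92,-0.35],[0,0,0]],
    [[-0.54,0.92,-0.35],[0,0,0]]
  ]
}}

```text
time: 0.98
tcp_pos: [0.3359, 0.3724, 0.3014]
ee_rot: [[0.349, 0.937, -0.0], [0.937, -0.349, -0.0], [-0.0, -0.0, -1.0]]
wrist_force: [-0.1, 0.8, 1.0]
opening: 1.002
```

>>> {"api": "jog_arm", "payload": {
  "increments": [
    [[-0.54,0.92,0],[0,0,0]],
    [[-0.54,0.92,0],[0,0,0]],
    [[-0.54,0.92,0],[0,0,0]],
    [[-0.54,0.92,0],[0,0,0]],
    [[-0.54,0.92,0],[0,0,-1]],
    [[-0.54,0.8,0],[0,0,-1]],
    [[-0.54,0.7,0],[0,0,-1]],
    [[-0.2,0.7,0],[0,0,-1]],
    [[0,0.7,0],[0,0,-1]],
    [[0,0.7,0],[0,0,-1]]
  ]
}}

```text
time: 1.82
tcp_pos: [0.4699, 0.2603, 0.3012]
ee_rot: [[-0.244, 0.97, -0.0], [0.97, 0.244, -0.0], [-0.0, -0.0, -1.0]]
wrist_force: [-0.4, -0.7, 0.5]
opening: 1.003
```

>>> {"api": "jog_arm", "payload": {
  "increments": [
    [[0,0,0],[0,0,-1]],
    [[0,0,0],[0,0,-1]],
    [[0,0,0],[0,0,-1]],
    [[0,0,0],[0,0,-1]],
    [[0,0,0],[0,0,-1]],
    [[0,0,0],[0,0,-1]],
    [[0,0,0],[0,0,0]],
    [[0,0,0],[0,0,0]],
    [[0,0,0],[0,0,0]],
    [[0,0,0],[0,0,0]]
  ],
  "hand": 60
}}

```text
time: 2.65
tcp_pos: [0.4693, 0.2611, 0.3012]
ee_rot: [[-0.746, 0.666, -0.0], [0.666, 0.746, 0.0], [0.0, -0.0, -1.0]]
wrist_force: [0.6, 0.5, 0.8]
opening: 0.704
```

```bash
python3 - <<'E'
from h import *
import pickle
s=sensors.read_state(); print(s['time'],s['tcp_pos'],s['ee_rot'],s['joint_positions'])
im=viewer.snapshot('wrist'); pickle.dump(s,open('s1.pkl','wb'))
cv2.imwrite('pics/w1.png',im)
E
```

```text
2.65 [0.4693 0.2611 0.3012] [[-0.7457  0.6663 -0.0001]
 [ 0.6663  0.7457  0.    ]
 [ 0.0001 -0.     -1.    ]] [ 20.5156  13.1367   5.9317  82.7996   0.003  -27.7023]
```

View pics/w1.png

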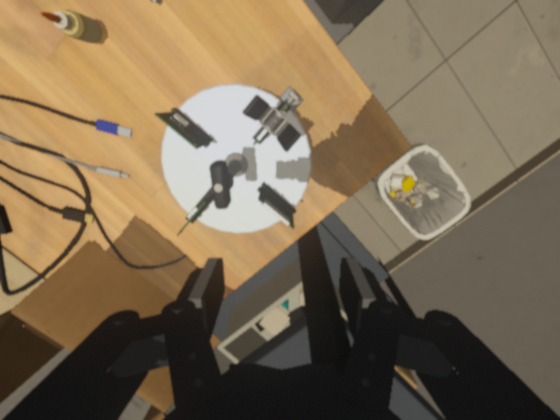

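```bash
python3 - <<'E'
from h import *
import pickle
s=pickle.load(open('s1.pkl','rb'))
t=cv2.imread('pics/w1.png')
zoom(t,145,70,325,245,4,'pics/w1z.png')
hsv=cv2.cvtColor(t,cv2.COLOR_BGR2HSV); m=((hsv[...,1]<40)&(hsv[...,2]>170)).astype(np.uint8)
m[:, :140]=0;m[:,330:]=0;m[250:]=0
c=max(cv2.findContours(m,cv2.RETR_EXTERNAL,cv2.CHAIN_APPROX_NONE)[0],key=cv2.contourArea)
hl=cv2.convexHull(c)[:,0]
P=np.array([onz('wrist',p,.046,s)[:2] for p in hl])
A=np.c_[2*P,np.ones(len(P))];x=np.linalg.lstsq(A,(P**2).sum(1),rcond=None)[0]
print(x[:2],np.sqrt(x[2]+x[:2]@x[:2]))
E
```

```text
[0.5079 0.2164] 0.09897555348689323
```

View pics/w1z.png

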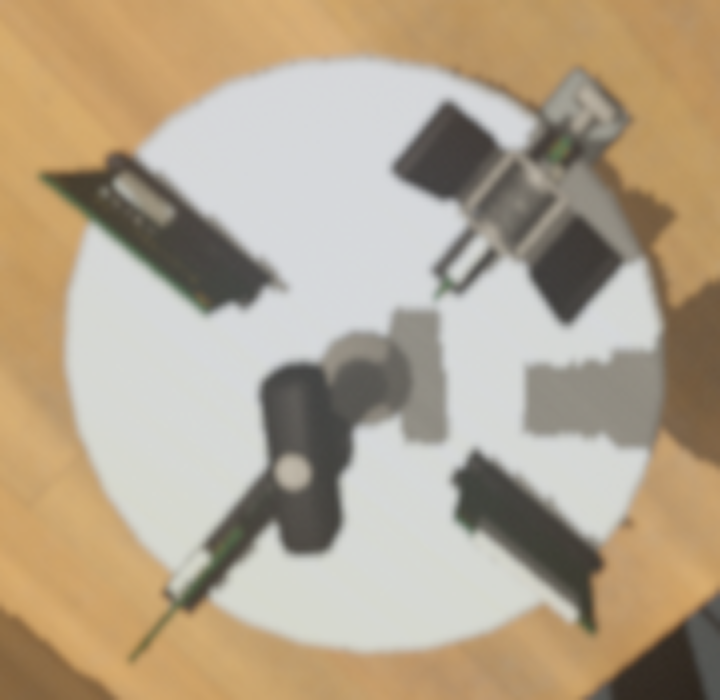

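```bash
python3 - <<'E'
from h import *
import pickle
s=pickle.load(open('s1.pkl','rb'))
C=np.array([.508,.2164])
def w(p,z): return onz('wrist',(p[0]/4+145,p[1]/4+70),z,s)[:2]
ang=lambda d:np.degrees(np.arctan2(d[1],d[0]))
print('cap',w((293,472),.166))
a,b=w((283,372),.165),w((312,548),.165);print('bar',a,b,(a+b)/2,np.linalg.norm(a-b),ang(b-a))
for n,p,q in [('next',(42,178),(212,312)),('back',(132,660),(190,595)),('left',(592,628),(470,525))]:
    a,b=w(p,.108),w(q,.108); print(n,a,b,np.linalg.norm(a-b),ang(a-b),np.linalg.norm(a-C),ang(a-C),np.linalg.norm(b-C))
print('ptr',w((565,135),.047))
h1=w((441,150),.177);h2=w((577,255),.177);print('clamp handles',h1,h2,(h1+h2)/2,ang(h1-h2),np.linalg.norm(h1-h2))
E
```

```text
cap [0.5075 0.2162]
bar [0.4924 0.198 ] [0.518  0.2327] [0.5052 0.2153] 0.0431128652620735 53.55916144952756
next [0.5191 0.1187] [0.5113 0.1729] 0.054705235253193325 -81.79166589288063 0.09829189764306778 -83.50648206972627 0.04364187591487939
back [0.6055 0.2281] [0.577  0.2255] 0.028624562091627753 5.300721785403377 0.09817005626543376 6.86408005897358 0.06956053309786997
left [0.4952 0.3128] [0.5003 0.2649] 0.04821959958033926 96.14948005906717 0.09725659853171767 97.57715859450188 0.049066678036900374
ptr [0.4079 0.2035]
clamp handles [0.4309 0.1875] [0.4239 0.2225] [0.4274 0.205 ] -78.63804985809067 0.035676949057476884
```

>>> {"api": "jog_arm", "payload": {
  "increments": [
    [[-0.98,-0.13,0],[0,0,0]],
    [[-0.98,-0.13,0],[0,0,0]],
    [[-0.98,-0.12,0],[0,0,0]],
    [[0,0,0],[0,0,-0.66]],
    [[0,0,1],[0,0,0]],
    [[0,0,1],[0,0,0]],
    [[0,0,1],[0,0,0]],
    [[0,0,1],[0,0,0]],
    [[0,0,1],[0,0,0]],
    [[0,0,0],[0,0,0]]
  ]
}}

```text
time: 3.53
tcp_pos: [0.5058, 0.2156, 0.1973]
ee_rot: [[-0.788, 0.615, -0.007], [0.615, 0.788, -0.002], [0.004, -0.005, -1.0]]
wrist_force: [-1.3, 0.2, -0.6]
opening: 0.701
```

```bash
python3 - <<'E'
from h import *
s=sensors.read_state(); print(s['time'],s['tcp_pos'],s['ee_rot'])
im=viewer.snapshot('wrist'); cv2.imwrite('pics/w2.png',im)
print(proj('wrist',[.508,.2163,.165],s), proj('wrist',s['tcp_pos']-s['ee_rot'][:,2]*-.04,s))
E
```

```text
3.5333 [0.5058 0.2156 0.1973] [[-0.7884  0.6151 -0.0066]
 [ 0.6151  0.7885 -0.0016]
 [ 0.0042 -0.0053 -1.    ]]
[276.8265 245.423 ] [279.183  237.4362]
```

View pics/w2.png

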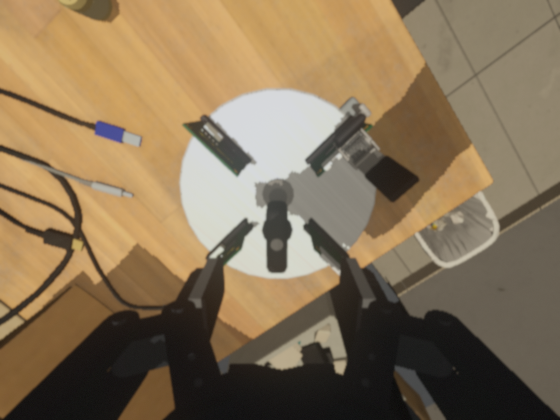

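>>> {"api": "jog_arm", "payload": {
  "increments": [
    [[0,0.05,0.7],[0,0,0]],
    [[0,0,0.7],[0,0,0]],
    [[0,0,0.7],[0,0,0]],
    [[0,0,0.65],[0,0,0]],
    [[0,0,0],[0,0,0]],
    [[0,0,0],[0,0,0]],
    [[0,0,0],[0,0,0]],
    [[0,0,0],[0,0,0]],
    [[0,0,0],[0,0,0]],
    [[0,0,0],[0,0,0]]
  ]
}}

```text
time: 4.42
tcp_pos: [0.5093, 0.2172, 0.1472]
ee_rot: [[-0.789, 0.614, 0.001], [0.614, 0.789, 0.0], [-0.001, 0.001, -1.0]]
wrist_force: [0.0, 0.7, 0.3]
opening: 0.702
```

>>> {"api": "jog_arm", "payload": {
  "increments": [
    [[0,0,0],[0,0,0]],
    [[0,0,0],[0,0,0]],
    [[0,0,0],[0,0,0]],
    [[0,0,0],[0,0,0]],
    [[0,0,0],[0,0,0]],
    [[0,0,0],[0,0,0]],
    [[0,0,0],[0,0,0]],
    [[0,0,0],[0,0,0]],
    [[0,0,0],[0,0,0]],
    [[0,0,0],[0,0,0]]
  ],
  "hand": 5,
  "force": 50
}}

```text
time: 5.25
tcp_pos: [0.5101, 0.2161, 0.1467]
ee_rot: [[-0.788, 0.615, 0.002], [0.615, 0.788, -0.002], [-0.003, 0.0, -1.0]]
wrist_force: [3.6, -3.5, -0.6]
opening: 0.149
```

>>> {"api": "jog_arm", "payload": {
  "increments": [
    [[-0.06,0,0],[0,0,0.4]],
    [[0,0,0],[0,0,0.8]],
    [[0,0,0],[0,0,0.8]],
    [[0,0,0],[0,0,0.8]],
    [[0,0,0],[0,0,0.8]],
    [[0,0,0],[0,0,0.8]],
    [[0,0,0],[0,0,0.8]],
    [[0,0,0],[0,0,0.8]],
    [[0,0,0],[0,0,0.8]],
    [[0,0,0],[0,0,0.8]]
  ],
  "force": 80
}}

```text
time: 6.08
tcp_pos: [0.5108, 0.2151, 0.1467]
ee_rot: [[-0.145, 0.989, 0.002], [0.989, 0.145, -0.002], [-0.003, 0.002, -1.0]]
wrist_force: [2.3, -6.3, 1.5]
opening: 0.143
```

>>> {"api": "jog_arm", "payload": {
  "increments": [
    [[0,0,0],[0,0,0.85]],
    [[0,0,0],[0,0,0.85]],
    [[0,0,0],[0,0,0.85]],
    [[0,0,0],[0,0,0.85]],
    [[0,0,0],[0,0,0.85]],
    [[0,0,0],[0,0,0.85]],
    [[0,0,0],[0,0,0.85]],
    [[0,0,0],[0,0,0.85]],
    [[0,0,0],[0,0,0.85]],
    [[0,0,0],[0,0,0.45]]
  ]
}}

```text
time: 6.92
tcp_pos: [0.5105, 0.2138, 0.1467]
ee_rot: [[0.618, 0.786, 0.001], [0.786, -0.618, -0.005], [-0.003, 0.004, -1.0]]
wrist_force: [1.4, -9.7, 3.2]
opening: 0.14
```

>>> {"api": "jog_arm", "payload": {
  "increments": [
    [[0,0,0],[0,0,0]],
    [[0,0,0],[0,0,0]],
    [[0,0,0],[0,0,0]],
    [[0,0,0],[0,0,0]],
    [[0,0,0],[0,0,0]],
    [[0,0,0],[0,0,0]],
    [[0,0,0],[0,0,0]],
    [[0,0,0],[0,0,0]],
    [[0,0,0],[0,0,0]],
    [[0,0,0],[0,0,0]]
  ],
  "hand": 60,
  "force": 30
}}

```text
time: 7.75
tcp_pos: [0.5098, 0.2164, 0.1463]
ee_rot: [[0.614, 0.79, 0.0], [0.79, -0.614, 0.0], [0.0, -0.0, -1.0]]
wrist_force: [0.7, -0.0, 0.2]
opening: 0.704
```

```bash
python3 - <<'E'
from h import *
s=sensors.read_state(); print(s['time'],s['tcp_pos'],s['ee_rot'],s['joint_positions'])
im=viewer.snapshot('top'); zoom(im,140,145,260,265,5,'pics/topz2.png')
im=viewer.snapshot('side'); zoom(im,150,100,340,240,4,'pics/sidez2.png')
E
```

```text
7.75 [0.5098 0.2164 0.1463] [[ 0.6137  0.7896  0.0001]
 [ 0.7896 -0.6137  0.0001]
 [ 0.0001 -0.     -1.    ]] [14.6916 17.8608 -9.628  62.5061  0.0041 52.5475]
```

View pics/topz2.png

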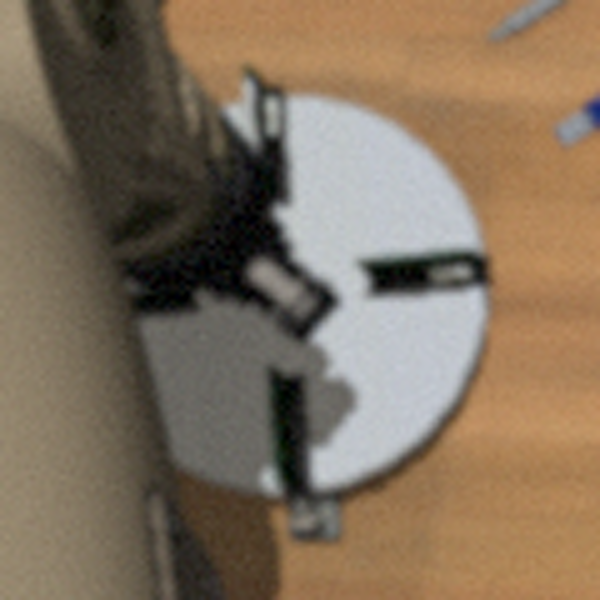

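View pics/sidez2.png

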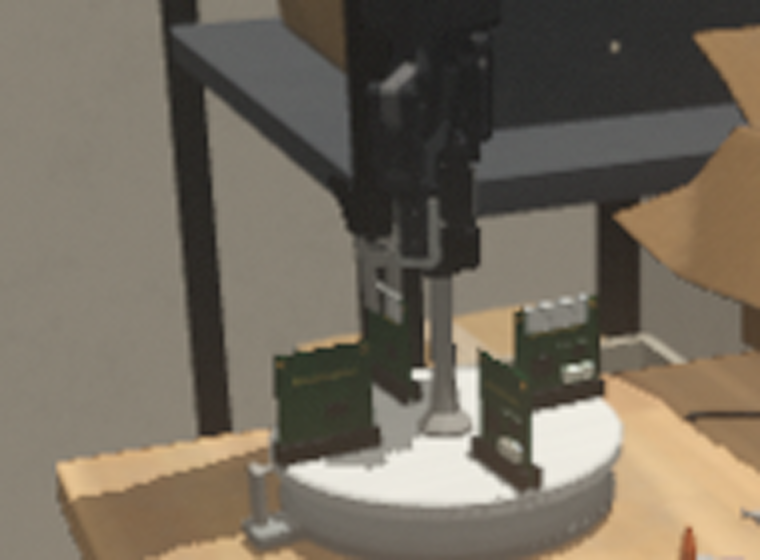

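>>> {"api": "jog_arm", "payload": {
  "increments": [
    [[0,0,-1],[0,0,0]],
    [[0,0,-1],[0,0,0]],
    [[0,0,-1],[0,0,0]],
    [[0,0,-1],[0,0,0]],
    [[0,0,-1],[0,0,-1]],
    [[0,0,-1],[0,0,-1]],
    [[0,0,-1],[0,0,-1]],
    [[0,0,-0.5],[0,0,-1]],
    [[0,0,0],[0,0,-1]],
    [[0,0,0],[0,0,-1]]
  ],
  "hand": 85
}}

```text
time: 8.68
tcp_pos: [0.5104, 0.2165, 0.2975]
ee_rot: [[0.056, 0.998, 0.002], [0.998, -0.056, 0.001], [0.001, 0.002, -1.0]]
wrist_force: [0.7, 0.6, -0.3]
opening: 0.992
```

>>> {"api": "jog_arm", "payload": {
  "increments": [
    [[0,0,0],[0,0,-1]],
    [[0,0,0],[0,0,-1]],
    [[0,0,0],[0,0,-1]],
    [[0,0,0],[0,0,-1]],
    [[0,0,0],[0,0,-1]],
    [[0,0,0],[0,0,-1]],
    [[0,0,0],[0,0,-1]],
    [[0,0,0],[0,0,-1]],
    [[0,0,0],[0,0,-1]],
    [[0,0,0],[0,0,-1]]
  ]
}}

```text
time: 9.52
tcp_pos: [0.5097, 0.2163, 0.2963]
ee_rot: [[-0.81, 0.586, -0.0], [0.586, 0.81, 0.0], [0.0, 0.0, -1.0]]
wrist_force: [-0.3, -0.7, -0.2]
opening: 0.996
```

>>> {"api": "jog_arm", "payload": {
  "increments": [
    [[0,0,0],[0,0,-1]],
    [[0,0,0],[0,0,-1]],
    [[0,0,0],[0,0,-1]],
    [[0,0,0],[0,0,-1]],
    [[0,0,0],[0,0,-1]],
    [[0,0,0],[0,0,-1]],
    [[0,0,0],[0,0,-1]],
    [[0,0,0],[0,0,-0.56]],
    [[0,0,0],[0,0,0]],
    [[0,0,0],[0,0,0]]
  ]
}}

```text
time: 10.35
tcp_pos: [0.5098, 0.2163, 0.2963]
ee_rot: [[-0.992, -0.122, 0.0], [-0.122, 0.992, 0.0], [-0.0, 0.0, -1.0]]
wrist_force: [0.4, -0.6, -0.6]
opening: 0.994
```

```bash
python3 - <<'E'
from h import *
import pickle
s=sensors.read_state(); print(s['time'],s['tcp_pos'],s['ee_rot'],s['joint_positions'])
im=viewer.snapshot('wrist'); cv2.imwrite('pics/w3.png',im); pickle.dump(s,open('s3.pkl','wb'))
E
```

```text
10.35 [0.5098 0.2163 0.2963] [[-0.9925 -0.1223  0.    ]
 [-0.1223  0.9925  0.0001]
 [-0.0001  0.0001 -1.    ]] [ 14.6864  15.0559   7.7548  82.6948   0.0051 -82.34  ]
```

View pics/w3.png

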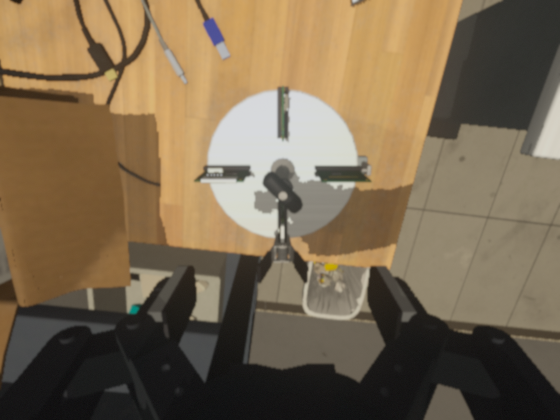

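```bash
python3 - <<'E'
from h import *
import pickle
s=pickle.load(open('s3.pkl','rb')); im=cv2.imread('pics/w3.png')
zoom(im,190,80,390,300,3.4,'pics/w3z.png')
for p in [(228,255),(257,255),(215,370),(248,370)]:
    print(p,[onz('wrist',p,z,s)[:2] for z in (0,.1,.2,.3)])
for y in (.33,.37): print([proj('wrist',[.53,y,z],s) for z in (0,.1,.2,.25)])
E
```

```text
(228, 255) [array([0.5765, 0.374 ]), array([0.5633, 0.3195]), array([0.5501, 0.2651]), array([0.5369, 0.2106])]
(257, 255) [array([0.53  , 0.3683]), array([0.5274, 0.3152]), array([0.5249, 0.262 ]), array([0.5223, 0.2088])]
(215, 370) [array([0.5849, 0.6167]), array([0.5698, 0.5067]), array([0.5547, 0.3968]), array([0.5395, 0.2868])]
(248, 370) [array([0.5237, 0.6092]), array([0.5226, 0.501 ]), array([0.5214, 0.3927]), array([0.5203, 0.2845])]
[array([259.3323, 233.339 ]), array([253.8384, 265.2473]), array([244.7077, 318.2774]), array([237.4264, 360.5668])]
[array([256.9   , 255.9084]), array([250.9979, 292.2189]), array([241.3549, 351.5442]), array([233.8098, 397.9631])]
```

View pics/w3z.png

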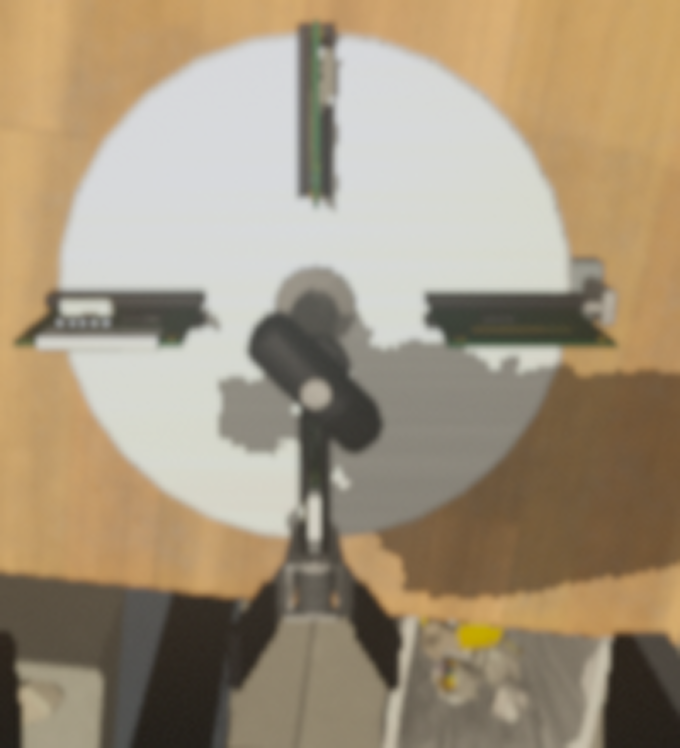

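```bash
python3 - <<'E'
from h import *
import pickle
s=pickle.load(open('s3.pkl','rb'))
w=lambda p,z: onz('wrist',(p[0]/3.4+190,p[1]/3.4+80),z,s)[:2]
C=np.array([.508,.2164])
for n,p,z in [('in',(450,344),.108),('out',(613,345),.108),('cap',(316,394),.165),('hl',(234,687),.177),('hr',(393,687),.177),('pin1',(285,570),.128),('pin2',(347,570),.128),('done sp',(315,490),.109),('spreader end',(315,550),.109)]:
    X=w(p,z);print(n,X,np.linalg.norm(X-C),np.degrees(np.arctan2(*(X-C)[::-1])))
E
```

```text
in [0.4634 0.2102] 0.04497765626182681 -172.12069316356227
out [0.4101 0.204 ] 0.09867088473815872 -172.80370318353144
cap [0.5075 0.2159] 0.0007582092784646842 -133.53054205967027
hl [0.5208 0.3038] 0.08837037826319959 81.69364066024686
hr [0.4746 0.2982] 0.08833841489841905 112.19278685466529
pin1 [0.5087 0.2887] 0.07229288313579624 89.46835007645527
pin2 [0.4882 0.2862] 0.0725436566551311 105.8730485684089
done sp [0.5013 0.2666] 0.05062201577335242 97.6508869858981
spreader end [0.4985 0.2891] 0.073306285060424 97.4674308158887
```

>>> {"api": "jog_arm", "payload": {
  "increments": [
    [[0.1,0.9,0],[0,0,0]],
    [[0,0.9,0],[0,0,0]],
    [[0,0.9,0],[0,0,0]],
    [[0,0.92,0],[0,0,0]],
    [[0,0,0],[0,0,0]],
    [[0,0,1],[0,0,0]],
    [[0,0,1],[0,0,0]],
    [[0,0,1],[0,0,0]],
    [[0,0,0.8],[0,0,0]],
    [[0,0,0],[0,0,0]]
  ]
}}

```text
time: 11.23
tcp_pos: [0.497, 0.2866, 0.2167]
ee_rot: [[-0.992, -0.123, -0.006], [-0.123, 0.992, -0.002], [0.006, -0.002, -1.0]]
wrist_force: [-1.1, -0.1, -1.1]
opening: 0.995
```

```bash
python3 - <<'E'
from h import *
import pickle
s=sensors.read_state(); print(s['time'],s['tcp_pos'],s['ee_rot'],s['wrist_force'])
im=viewer.snapshot('wrist'); cv2.imwrite('pics/w4.png',im); pickle.dump(s,open('s4.pkl','wb'))
im=viewer.snapshot('side'); zoom(im,150,60,340,220,4,'pics/sidez4.png')
E
```

```text
11.2333 [0.497  0.2866 0.2167] [[-0.9924 -0.1229 -0.0056]
 [-0.1228  0.9924 -0.0025]
 [ 0.0059 -0.0018 -1.    ]] [-1.1169 -0.1431 -1.1319]
```

View pics/w4.png

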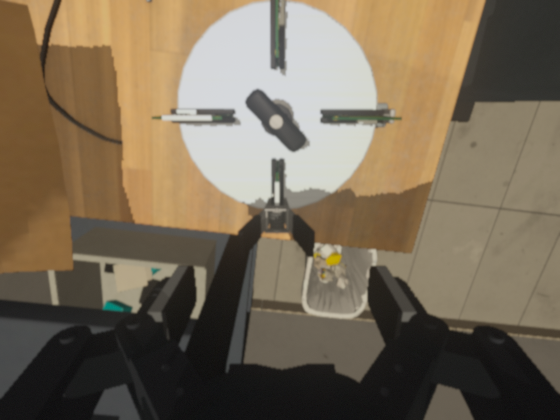

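View pics/sidez4.png

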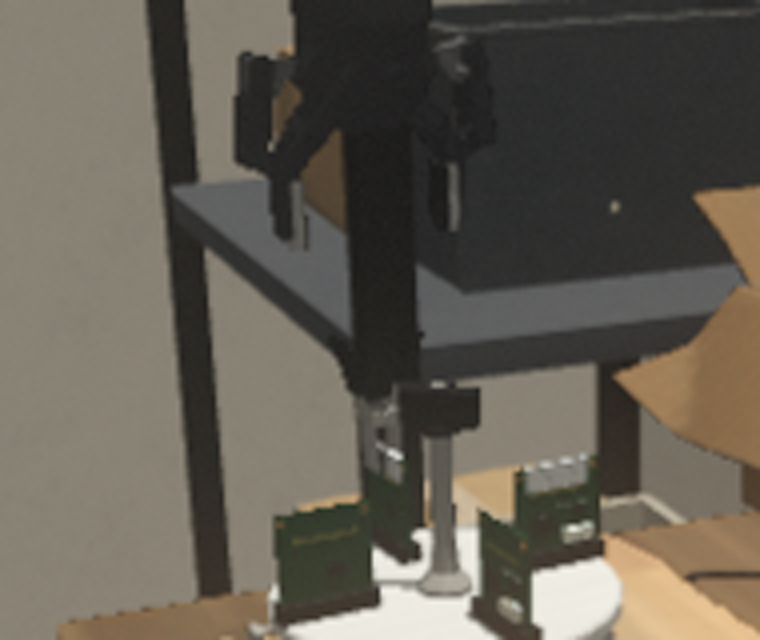

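>>> {"api": "jog_arm", "payload": {
  "increments": [
    [[0,0,0.6],[0,0,0]],
    [[0,0,0.6],[0,0,0]],
    [[0,0,0.6],[0,0,0]],
    [[0,0,0.6],[0,0,0]],
    [[0,0,0.5],[0,0,0]],
    [[0,0,0.4],[0,0,0]],
    [[0,0,0.2],[0,0,0]],
    [[0,0,0],[0,0,0]],
    [[0,0,0],[0,0,0]],
    [[0,0,0],[0,0,0]]
  ]
}}

```text
time: 12.17
tcp_pos: [0.4993, 0.2881, 0.1511]
ee_rot: [[-0.992, -0.124, 0.001], [-0.124, 0.992, 0.001], [-0.001, 0.0, -1.0]]
wrist_force: [-1.0, -0.5, -0.4]
opening: 0.994
```

```bash
python3 - <<'E'
from h import *
s=sensors.read_state(); print(s['time'],s['tcp_pos'],s['ee_rot'],s['wrist_force'])
im=viewer.snapshot('wrist'); zoom(im,130,120,430,420,2,'pics/w5.png')
E
```

```text
12.1667 [0.4993 0.2881 0.1511] [[-0.9923 -0.124   0.0012]
 [-0.124   0.9923  0.0005]
 [-0.0012  0.0004 -1.    ]] [-0.9751 -0.5298 -0.3747]
```

View pics/w5.png

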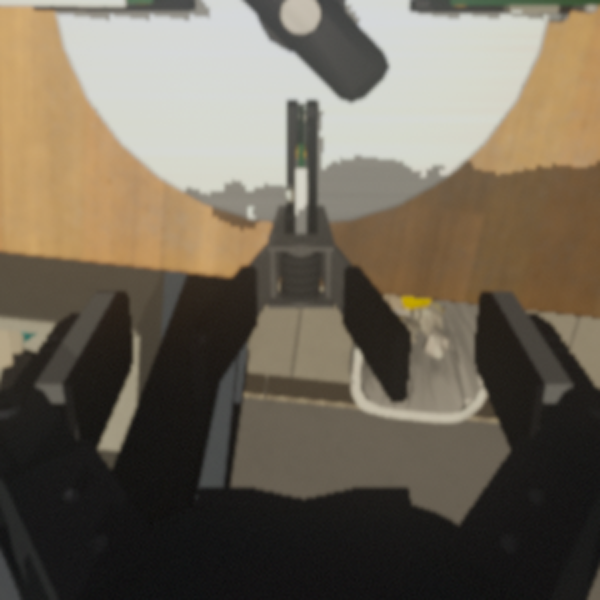

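>>> {"api": "jog_arm", "payload": {
  "increments": [
    [[0,0,0.25],[0,0,0]],
    [[0,0,0],[0,0,0]],
    [[0,0,0],[0,0,0]],
    [[0,0,0],[0,0,0]],
    [[0,0,0],[0,0,0]],
    [[0,0,0],[0,0,0]],
    [[0,0,0],[0,0,0]],
    [[0,0,0],[0,0,0]],
    [[0,0,0],[0,0,0]],
    [[0,0,0],[0,0,0]]
  ],
  "hand": 10,
  "force": 28
}}

```text
time: 13.05
tcp_pos: [0.4988, 0.2879, 0.1453]
ee_rot: [[-0.992, -0.124, 0.0], [-0.124, 0.992, 0.0], [-0.0, 0.0, -1.0]]
wrist_force: [0.7, -0.5, -0.8]
opening: 0.267
```

>>> {"api": "jog_arm", "payload": {
  "increments": [
    [[0,0,0],[0,0,0]],
    [[0,0,0],[0,0,0]],
    [[0,0,0],[0,0,0]],
    [[0,0,0],[0,0,0]],
    [[0,0,0],[0,0,0]],
    [[0,0,0],[0,0,0]],
    [[0,0,0],[0,0,0]],
    [[0,0,0],[0,0,0]],
    [[0,0,0],[0,0,0]],
    [[0,0,0],[0,0,0]]
  ]
}}

```text
time: 13.88
tcp_pos: [0.4988, 0.2879, 0.1453]
ee_rot: [[-0.992, -0.124, 0.0], [-0.124, 0.992, 0.0], [-0.0, 0.0, -1.0]]
wrist_force: [-0.1, -0.3, -0.4]
opening: 0.266
```

```bash
python3 - <<'E'
from h import *
s=sensors.read_state(); print(s['time'],s['tcp_pos'],s['opening']*85.4,s['wrist_force'])
im=viewer.snapshot('wrist'); zoom(im,130,120,430,420,2,'pics/w6.png')
im=viewer.snapshot('side'); zoom(im,190,100,340,220,5,'pics/sidez6.png')
E
```

```text
13.8833 [0.4988 0.2879 0.1453] 22.728609760019857 [-0.0565 -0.3403 -0.4225]
```

View pics/w6.png

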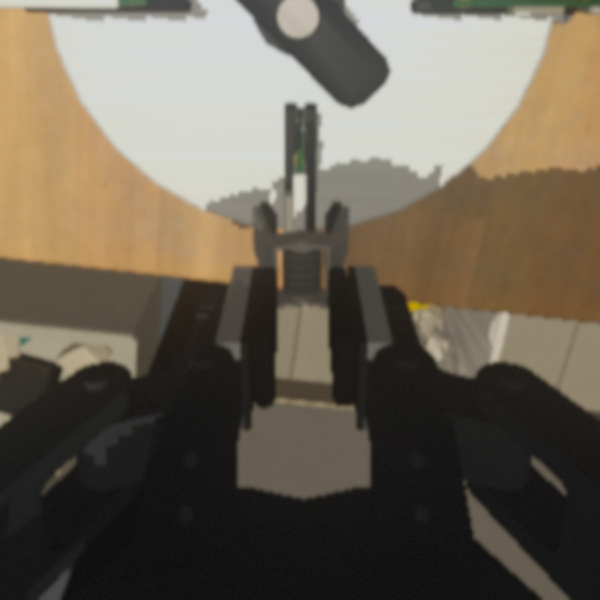

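View pics/sidez6.png

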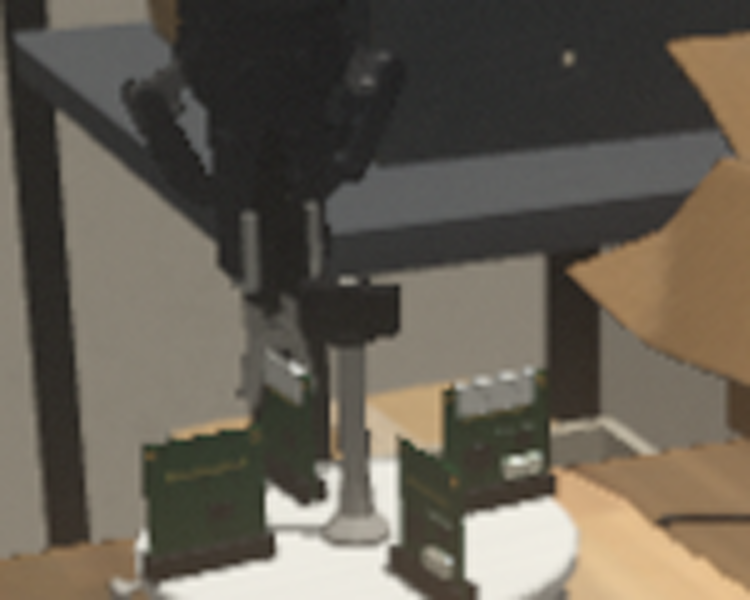

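>>> {"api": "jog_arm", "payload": {
  "increments": [
    [[0,0,-0.2],[0,0,0]],
    [[0,0,-0.4],[0,0,0]],
    [[0,0,-0.5],[0,0,0]],
    [[0,0,-0.5],[0,0,0]],
    [[0,0,-0.6],[0,0,0]],
    [[0,0,-0.6],[0,0,0]],
    [[0,0,-0.6],[0,0,0]],
    [[0,0,-0.6],[0,0,0]],
    [[0,0,-0.3],[0,0,0.3]],
    [[0,0,0],[0,0,0.7]]
  ]
}}

```text
time: 14.82
tcp_pos: [0.5, 0.2885, 0.2347]
ee_rot: [[-1.0, -0.023, 0.005], [-0.023, 1.0, 0.002], [-0.005, 0.002, -1.0]]
wrist_force: [0.4, -0.0, 0.0]
opening: 0.264
```

>>> {"api": "jog_arm", "payload": {
  "increments": [
    [[0,0,0],[0,0,0.8]],
    [[0,0,0],[0,0,0.8]],
    [[0,0,0],[0,0,0.8]],
    [[0,0,0],[0,0,0.8]],
    [[0,0,0],[0,0,0.8]],
    [[0,0,0],[0,0,0.8]],
    [[0,0,0],[0,0,0.8]],
    [[0,0,0],[0,0,0.8]],
    [[0,0,0],[0,0,0.8]],
    [[0,0,0],[0,0,0.8]]
  ]
}}

```text
time: 15.65
tcp_pos: [0.4991, 0.2881, 0.2328]
ee_rot: [[-0.711, 0.703, 0.002], [0.703, 0.711, 0.001], [-0.001, 0.002, -1.0]]
wrist_force: [0.0, -0.1, -0.5]
opening: 0.269
```

>>> {"api": "jog_arm", "payload": {
  "increments": [
    [[0,0,0],[0,0,0.8]],
    [[0,0,0],[0,0,0.8]],
    [[0,0,0],[0,0,0.8]],
    [[0,0,0],[0,0,0.8]],
    [[0,0,0],[0,0,0.8]],
    [[0,0,0],[0,0,0.8]],
    [[0,0,0],[0,0,0.8]],
    [[0,0,0],[0,0,0.8]],
    [[0,0,0],[0,0,0.33]],
    [[0,0,0],[0,0,0]]
  ]
}}

```text
time: 16.48
tcp_pos: [0.4991, 0.2881, 0.2327]
ee_rot: [[-0.121, 0.993, 0.002], [0.993, 0.121, 0.001], [0.001, 0.002, -1.0]]
wrist_force: [-0.3, -1.1, -0.6]
opening: 0.267
```

```bash
python3 - <<'E'
from h import *
import pickle
s=sensors.read_state(); print(s['time'],s['tcp_pos'],s['ee_rot'],s['opening']*85.4,s['wrist_force'])
im=viewer.snapshot('wrist'); cv2.imwrite('pics/w7.png',im); pickle.dump(s,open('s7.pkl','wb'))
im=viewer.snapshot('side'); zoom(im,190,60,340,220,4,'pics/sidez7.png')
d=np.array([.4365,.2076,s['tcp_pos'][2]])-s['tcp_pos']; print(s['ee_rot'].T@d/.02)
E
```

```text
16.4833 [0.4991 0.2881 0.2327] [[-0.1211  0.9926  0.0016]
 [ 0.9926  0.1211  0.0007]
 [ 0.0005  0.0016 -1.    ]] 22.77843741393106 [-0.3013 -1.0772 -0.6286]
[-3.6144 -3.5966 -0.0078]
```

View pics/w7.png

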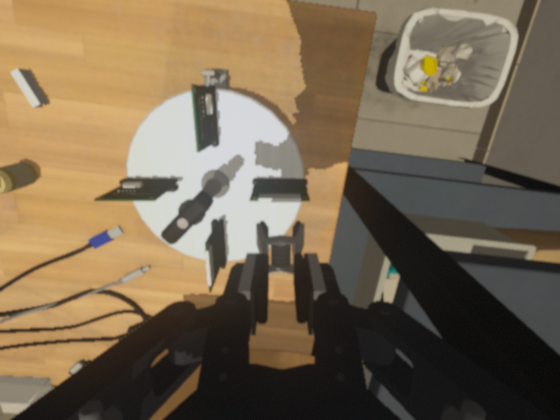

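View pics/sidez7.png

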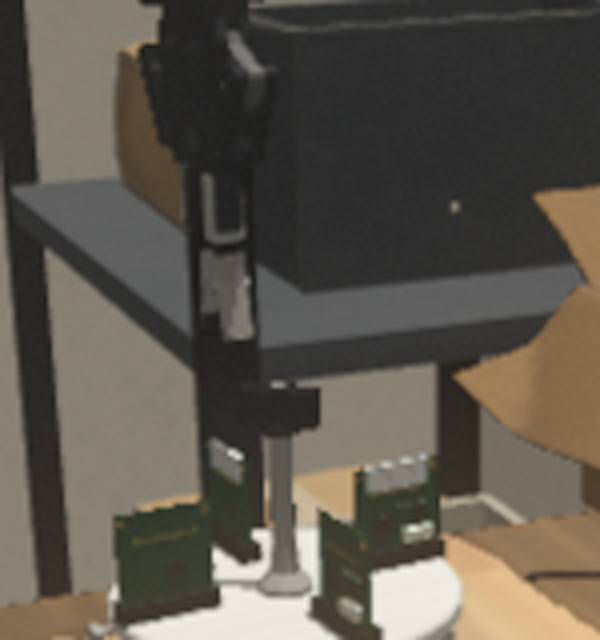

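>>> {"api": "jog_arm", "payload": {
  "increments": [
    [[-0.2,-0.6,0],[0,0,0]],
    [[-0.5,-0.7,0],[0,0,0]],
    [[-0.7,-0.7,0],[0,0,0]],
    [[-0.7,-0.7,0],[0,0,0]],
    [[-0.7,-0.6,0],[0,0,0]],
    [[-0.6,-0.3,0],[0,0,0]],
    [[-0.21,0,0],[0,0,0]],
    [[0,0,0],[0,0,0]],
    [[0,0,0],[0,0,0]],
    [[0,0,0],[0,0,0]]
  ]
}}

```text
time: 17.42
tcp_pos: [0.437, 0.2079, 0.2314]
ee_rot: [[-0.122, 0.993, 0.001], [0.993, 0.122, 0.0], [0.0, 0.001, -1.0]]
wrist_force: [0.5, 0.1, -0.7]
opening: 0.265
```

```bash
python3 - <<'E'
from h import *
import pickle
s=sensors.read_state(); print(s['time'],s['tcp_pos'],s['ee_rot'],s['opening']*85.4,s['wrist_force'])
im=viewer.snapshot('wrist'); cv2.imwrite('pics/w8.png',im); pickle.dump(s,open('s8.pkl','wb'))
zoom(im,180,150,380,300,4,'pics/w8z.png')
im=viewer.snapshot('side'); zoom(im,190,60,340,220,4,'pics/sidez8.png')
E
```

```text
17.4167 [0.437  0.2079 0.2314] [[-0.122   0.9925  0.0006]
 [ 0.9925  0.122   0.0005]
 [ 0.0004  0.0006 -1.    ]] 22.6532510413133 [ 0.4905  0.1251 -0.711 ]
```

View pics/w8.png

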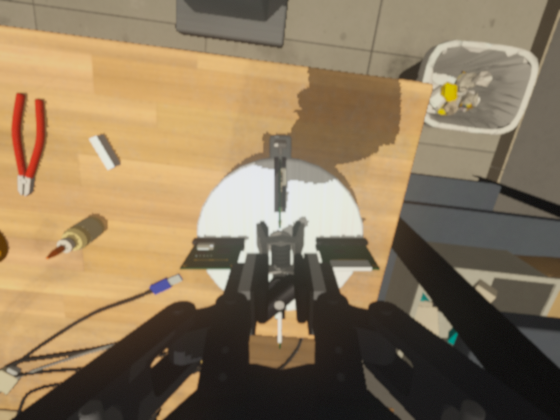

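View pics/w8z.png

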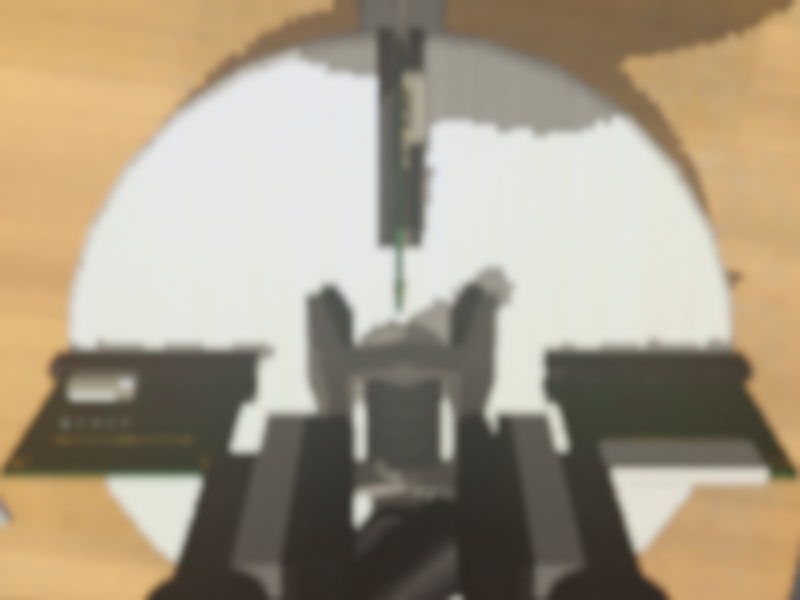

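View pics/sidez8.png

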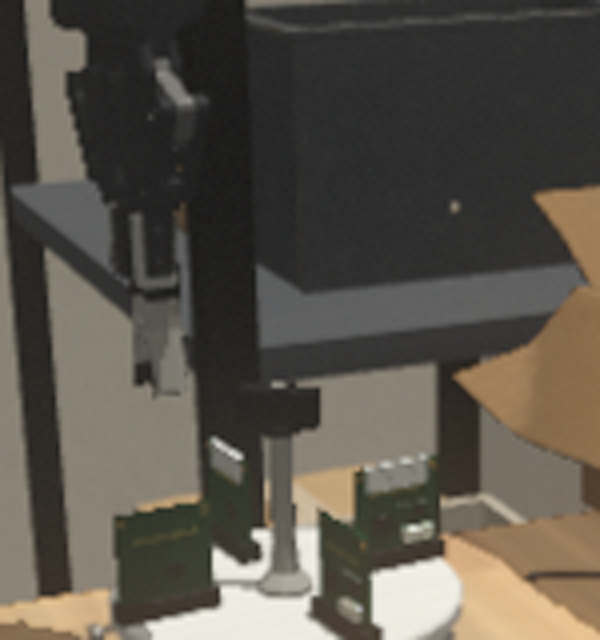

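>>> {"api": "jog_arm", "payload": {
  "increments": [
    [[-0.05,0,0.3],[0,0,0]],
    [[0,0,0.5],[0,0,0]],
    [[0,0,0.5],[0,0,0]],
    [[0,0,0.5],[0,0,0]],
    [[0,0,0.5],[0,0,0]],
    [[0,0,0.4],[0,0,0]],
    [[0,0,0.3],[0,0,0]],
    [[0,0,0],[0,0,0]],
    [[0,0,0],[0,0,0]],
    [[0,0,0],[0,0,0]]
  ]
}}

```text
time: 18.35
tcp_pos: [0.4366, 0.2066, 0.1717]
ee_rot: [[-0.122, 0.993, 0.001], [0.993, 0.122, 0.0], [0.0, 0.001, -1.0]]
wrist_force: [0.0, 0.6, -0.5]
opening: 0.271
```

```bash
python3 - <<'E'
from h import *
import pickle
s=sensors.read_state(); print(s['time'],s['tcp_pos'],s['ee_rot'],s['opening']*85.4,s['wrist_force'])
im=viewer.snapshot('wrist'); zoom(im,180,150,380,300,4,'pics/w9z.png')
im=viewer.snapshot('side'); zoom(im,190,100,310,220,6,'pics/sidez9.png')
E
```

```text
18.35 [0.4366 0.2066 0.1717] [[-0.1219  0.9925  0.0007]
 [ 0.9925  0.1219  0.0003]
 [ 0.0002  0.0007 -1.    ]] 23.118624516155677 [ 0.029   0.5911 -0.5287]
```

View pics/w9z.png

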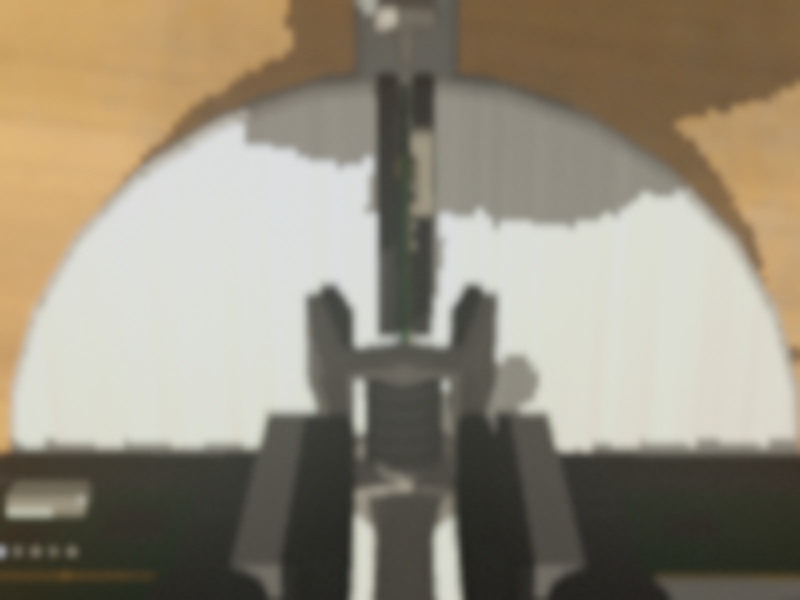

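View pics/sidez9.png

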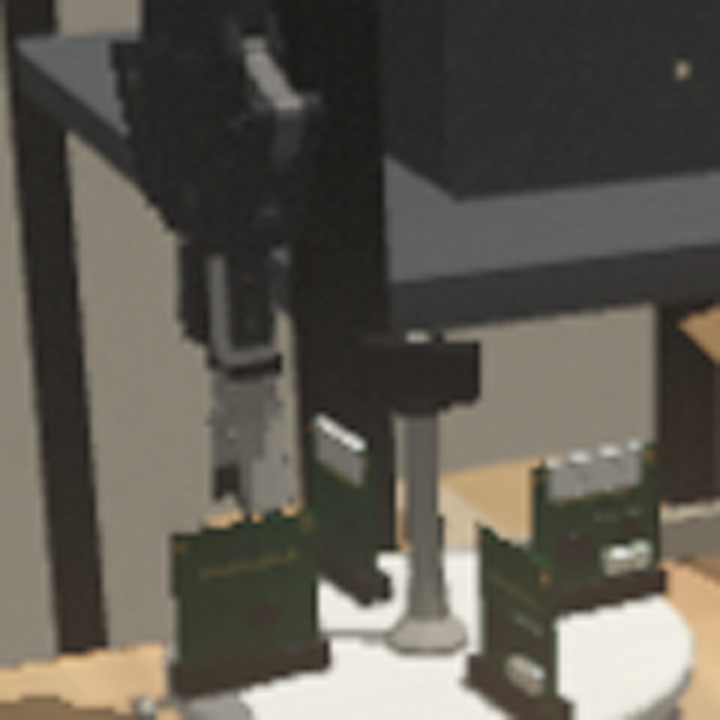

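>>> {"api": "jog_arm", "payload": {
  "increments": [
    [[0,0,0.2],[0,0,0]],
    [[0,0,0.25],[0,0,0]],
    [[0,0,0.25],[0,0,0]],
    [[0,0,0.25],[0,0,0]],
    [[0,0,0.25],[0,0,0]],
    [[0,0,0.16],[0,0,0]],
    [[0,0,0],[0,0,0]],
    [[0,0,0],[0,0,0]],
    [[0,0,0],[0,0,0]],
    [[0,0,0],[0,0,0]]
  ]
}}

```text
time: 19.28
tcp_pos: [0.4365, 0.2066, 0.1444]
ee_rot: [[-0.122, 0.993, 0.001], [0.993, 0.122, 0.0], [0.0, 0.001, -1.0]]
wrist_force: [-0.5, 1.1, -0.1]
opening: 0.273
```

```bash
python3 - <<'E'
from h import *
import pickle
s=sensors.read_state(); print(s['time'],s['tcp_pos'],s['ee_rot'],s['opening']*85.4,s['wrist_force'])
im=viewer.snapshot('wrist'); zoom(im,180,150,380,300,4,'pics/w10z.png')
im=viewer.snapshot('side'); zoom(im,190,100,310,220,6,'pics/sidez10.png')
im=viewer.snapshot('top'); zoom(im,130,140,350,280,3.5,'pics/top10.png')
# measure expected pixel of pivot-bottom / board edge in side
b=np.array([.4365,.2076])
print([((proj('side',[*b,z])-[190,100])*6).round(1) for z in (.093,.108,.128,.177)])
E
```

```text
19.2833 [0.4365 0.2066 0.1444] [[-0.1219  0.9925  0.0005]
 [ 0.9925  0.1219  0.0002]
 [ 0.0002  0.0005 -1.    ]] 23.285224300041826 [-0.4747  1.0744 -0.0849]
[array([237.2, 558.1]), array([234.8, 518.8]), array([231.5, 465.8]), array([223.1, 332.5])]
```

View pics/w10z.png

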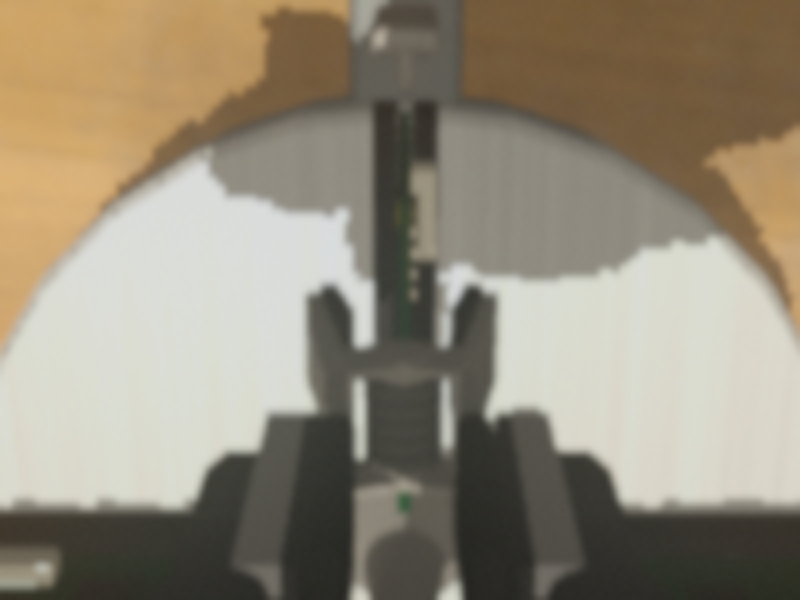

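View pics/sidez10.png

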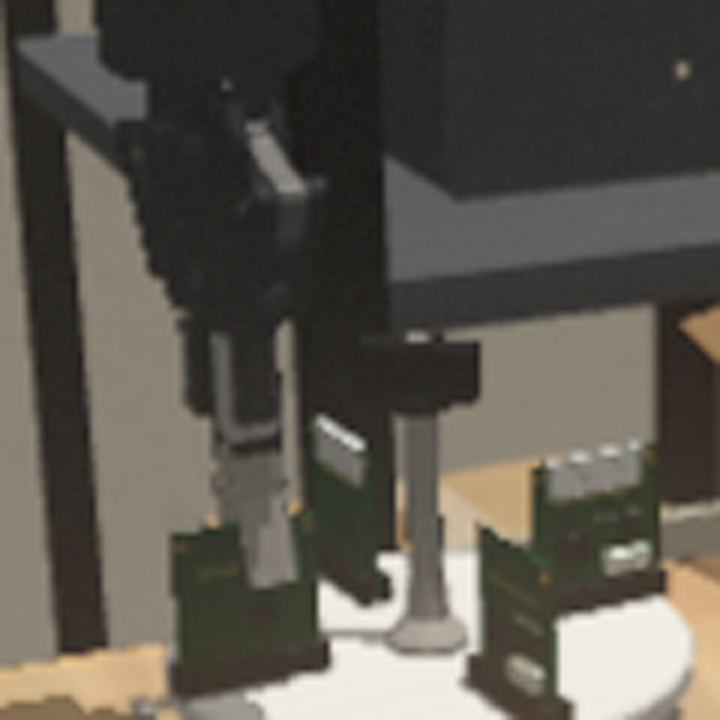

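View pics/top10.png

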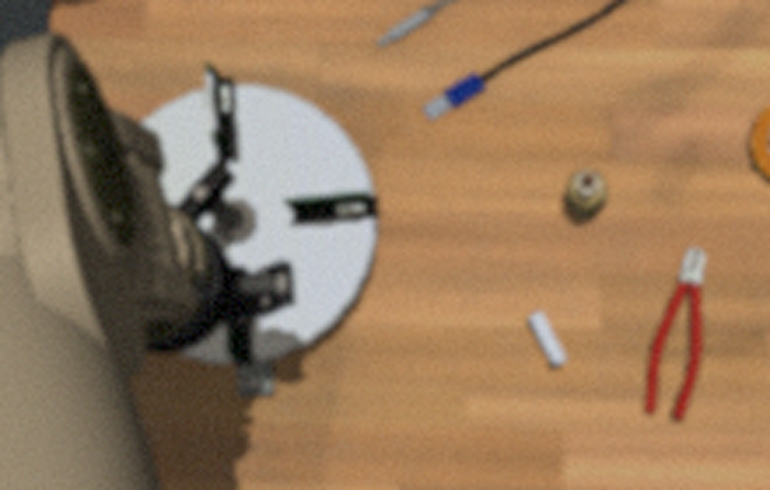

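>>> {"api": "jog_arm", "payload": {
  "increments": [
    [[0,0,0],[0,0,0]],
    [[0,0,0],[0,0,0]],
    [[0,0,0],[0,0,0]],
    [[0,0,0],[0,0,0]],
    [[0,0,0],[0,0,0]],
    [[0,0,0],[0,0,0]],
    [[0,0,0],[0,0,0]],
    [[0,0,0],[0,0,0]],
    [[0,0,0],[0,0,0]],
    [[0,0,0],[0,0,0]]
  ]
}}

```text
time: 20.27
tcp_pos: [0.4362, 0.2065, 0.1441]
ee_rot: [[-0.122, 0.993, -0.0], [0.993, 0.122, 0.0], [0.0, -0.0, -1.0]]
wrist_force: [0.9, -0.2, -0.6]
opening: 0.269
```

```bash
python3 - <<'E'
from h import *
s=sensors.read_state(); print(s['time'],s['tcp_pos'],s['opening']*85.4,s['wrist_force'],s['moment'])
im=viewer.snapshot('wrist'); zoom(im,180,150,380,300,4,'pics/w11z.png')
n=np.array([.122,-.993]);r=np.array([-.993,-.122]);b=s['tcp_pos'][:2]
for o in (.0115,.0165):
  for q in (-.01,.01):
    print(o,q,[((proj('side',[*(b+o*n+q*r),z])-[190,100])*6).round(0) for z in (.093,.106)])
C=np.array([.508,.2164])
for q in (.044,.1): print('board top end',((proj('side',[*(C+q*r),.108])-[190,100])*6).round(0))
# wrist: expected board edge & jaws
for P in ([*(C+.055*r),.108],[*(C+.098*r),.108],[*(b+.0115*n-.01*-r),.093],[*(b-.0115*n+.01*r),.093]):
    print('wrist',((proj('wrist',P,s)-[180,150])*4).round(0))
E
```

```text
20.2667 [0.4362 0.2065 0.1441] 22.99130124156994 [ 0.9315 -0.2196 -0.64  ] [-0.0051 -0.0118  0.0611]
0.0115 -0.01 [array([276., 564.]), array([274., 530.])]
0.0115 0.01 [array([224., 574.]), array([222., 540.])]
0.0165 -0.01 [array([282., 568.]), array([280., 534.])]
0.0165 0.01 [array([230., 579.]), array([228., 544.])]
board top end [306. 505.]
board top end [162. 533.]
wrist [405. 462.]
wrist [405. 215.]
wrist [332. 275.]
wrist [467. 275.]
```

View pics/w11z.png

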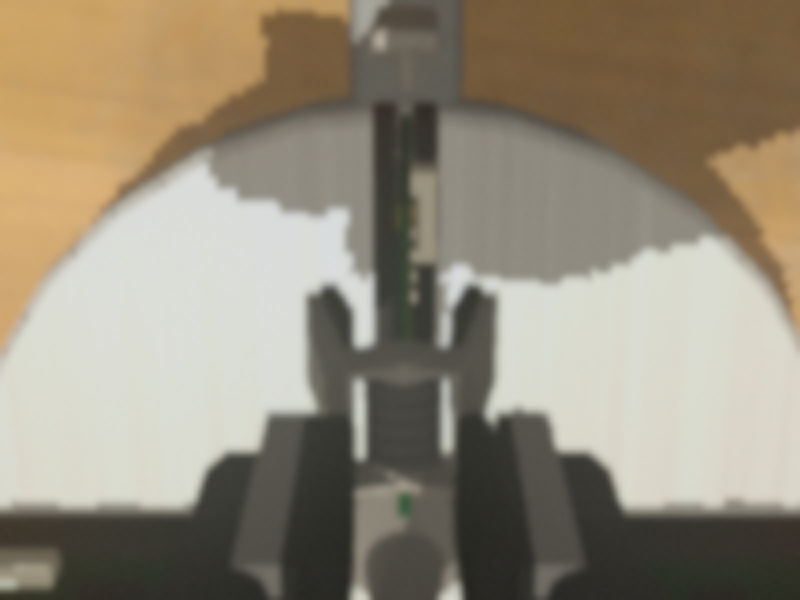

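```bash
python3 - <<'E'
from h import *
im=viewer.snapshot('side'); zoom(im,212,165,252,215,12,'pics/s12.png')
E
```

```text
(no output)
```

View pics/s12.png

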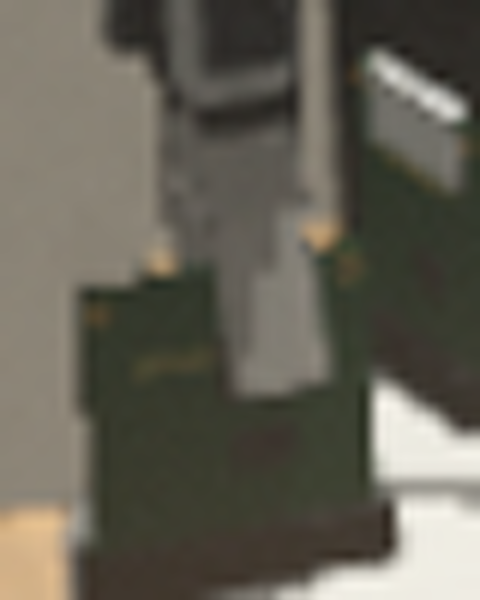

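```bash
python3 - <<'E'
from h import *
n=np.array([.122,-.993,0]);r=np.array([-.993,-.122,0]);C=np.array([.508,.2164,0])
for o in (.0105,.0135,.0165,.02):
  for p in ((230.1,197.4),(238,196.2)):
    O,d=ray('side',p); t=(o-n@(O-C))/(n@d); X=O+t*d; print(o,'r',r@(X-C),'z',X[2])
E
```

```text
0.0105 r 0.07564720590608218 z 0.08708647096083338
0.0105 r 0.05723410017401352 z 0.08611190989720496
0.0135 r 0.07685868655093153 z 0.08832890597252735
0.0135 r 0.05850633188043052 z 0.08735756031536213
0.0165 r 0.07807016719578098 z 0.08957134098422126
0.0165 r 0.059778563586847605 z 0.08860321073351918
0.02 r 0.07948356128143867 z 0.09102084849786424
0.02 r 0.061262833911000854 z 0.09005646955470259
```

>>> {"api": "jog_arm", "payload": {
  "increments": [
    [[0,0,-0.08],[0,0,0]],
    [[0,-0.09,0],[0,0,0]],
    [[0,0,0],[0,0,0]],
    [[0,0,0],[0,0,0]],
    [[0,0,0],[0,0,0]],
    [[0,0,0],[0,0,0]],
    [[0,0,0],[0,0,0]],
    [[0,0,0],[0,0,0]],
    [[0,0,0],[0,0,0]],
    [[0,0,0],[0,0,0]]
  ]
}}

```text
time: 21.2
tcp_pos: [0.4345, 0.2063, 0.1457]
ee_rot: [[-0.122, 0.993, 0.0], [0.993, 0.122, 0.0], [0.0, 0.0, -1.0]]
wrist_force: [0.1, -0.1, -0.8]
opening: 0.265
```

```bash
python3 - <<'E'
from h import *
s=sensors.read_state(); print(s['time'],s['tcp_pos'],s['opening']*85.4,s['wrist_force'],s['moment'])
im=viewer.snapshot('side'); zoom(im,212,165,252,215,12,'pics/s13.png')
im=viewer.snapshot('wrist'); zoom(im,180,150,380,300,4,'pics/w13z.png')
E
```

```text
21.2 [0.4345 0.2063 0.1457] 22.657260100824736 [ 0.1015 -0.0533 -0.7993] [-0.0602 -0.0288  0.0531]
```

View pics/s13.png

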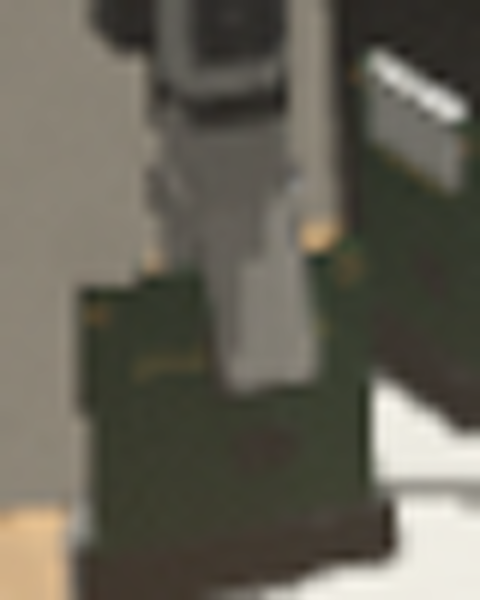

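View pics/w13z.png

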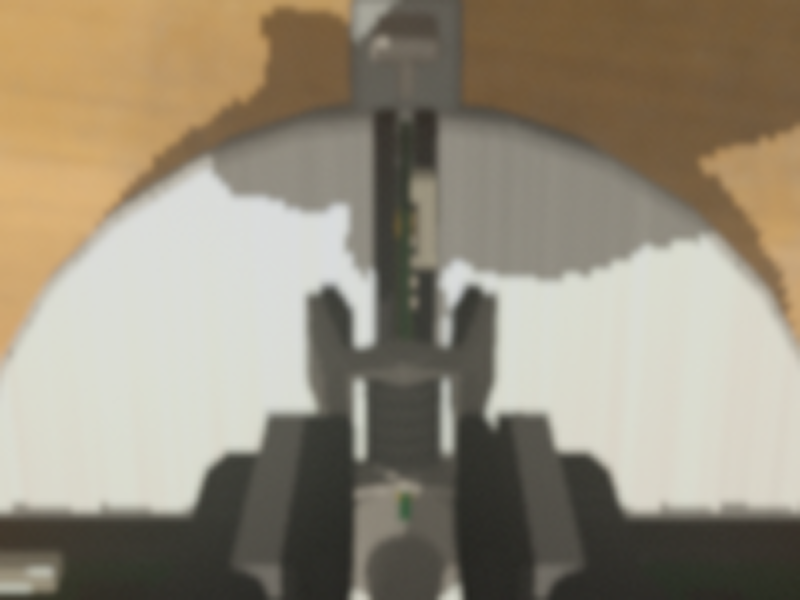

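```bash
python3 -c "
from bench import order
print(order.finish_job())"
```

```text
the job is handed in; nothing more can be done
None
```

I turned the carousel one position clockwise by its knob and took the clamp off the finished board. I handed the job in at about 21 s, while still holding the clamp open astride the bare board at the pointer.

**Carousel:** after I let go of the knob, pictures showed the bare board at the pointer. The clamp had ridden away on the finished board. The boards sat on the four detent positions.

**Clamp grip:** the clamp is squeezed at 28 N, and the gripper opening reads about 22.7–23.3 mm. That is roughly the 24 mm expected with the handles at their stop.

**Last checks at the bare board:**
- **Centring and squareness:** in the last wrist picture the board lies in the middle of the open jaws, within about 1 mm. The tool points straight down and is square to the board.
- **Contact:** the wrist force is under 1 N, so nothing appears to be touching.
- **Depth (the two estimates disagree):** from the arm position I expected the tips 13–15 mm below the edge. The side camera gave about 17–19 mm and showed the clamp 2–3 mm nearer the axis than the middle. I raised the clamp by about 1.5 mm and moved it outward by about 2 mm. I looked at it again but did not repeat the measurement, so the depth is about 15 mm, give or take 2–3 mm.

I did not touch the other things on the bench.

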